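Hang the reference plate on the sample stand's two pins

TASK

Before the bronzes are measured, hang the aluminium reference plate on the sloped sample stand: both holes over the two pins, the plate hanging below the pins and lying flush on the sloped face, then let go. Lower it by hand rather than dropping it: keep hold until both pins are well through their holes. Do not disturb the two bronzes or the jar.

Things in the scene. Friction and masses are not known exactly. Their poses are not given: they have to be found in the camera images.
- plate: Aluminium plate, 100 mm (its x) by 160 mm (y) by 6 mm, about 0.3 kg, lying flat and loose on the table, handle up. Origin: centre of its underside; z out of the handle side. Two round through holes, 15 mm diameter, at x = 35, y = +62 and -62 mm; the +x edge near them is uppermost when hung. Four metal discs (24 mm, 1.2 mm proud) inlaid along the other edge.
- handle (a point): Middle of the plate's handle, 25 mm above the underside (plate x = y = 0): an upright black plastic rib, 44 mm long along the plate's x, 14 mm thick along its y, from 6 to 44 mm above the underside. Grip it across its 14 mm.
- hole_left (a point): Centre of the plate's hole at x = 35, y = +62 mm, on the underside (z = 0). It belongs on pin_left.
- hole_right (a point): Centre of the plate's hole at x = 35, y = -62 mm, on the underside. It belongs on pin_right.
- stand: Dark steel sample stand, fixed to the table, 130 by 190 mm underneath. Origin: centre of its underside, on the table. Its sloped face rises towards its +x, the low edge looking roughly towards the robot (yaw within 0.3 rad).
- rest: The stand's sloped face, 130 mm (its x, up the slope) by 190 mm (y, roughly the robot's left), 25 degrees from level, fixed; z out of the face (up and back towards the robot). Origin: centre of the face, 60 mm above the table. When the plate is home its origin and axes coincide with these, but for the play in the holes (up to 2.5 mm).
- pin_left (a point): Foot, on the sloped face at x = 35, y = +62 mm of the face, of a steel pin that stands square to the face: 10 mm diameter for 17 mm, then a cone narrowing to 4.4 mm at the tip, 26 mm from the face.
- pin_right (a point): Foot of the second, identical pin, at x = 35, y = -62 mm of the face.
- seated_bronze: Bystander: loose seated bronze figure, 90 mm wide, about 158 mm tall, standing on the table. Origin: centre of its underside.
- standing_bronze: Bystander: loose slender standing bronze figure, 64 mm wide at its foot, 154 mm tall, on the table. Origin: centre of its underside.
- jar: Bystander: loose jar with a white cap, 60 mm wide, 75 mm tall, on the table. Origin: centre of its underside.
Not all that is in view belongs to the job. Several things have the shape of the plate; the one meant has the colours described above.

How it is judged (in metres and radians):
On the way:
1. the plate, still held in the gripper, is lowered until both pins are well through its holes (each hole within 13 mm of its pin's foot) (distance between hole_left and pin_left below 0.013 m and distance between hole_right and pin_right below 0.013 m and contact force between the fingers and plate above 0.5 N), for 0.05 s.
At the end, for the whole second after the job is handed in: Each hole's underside centre lies within 5.5 mm of the foot of its own pin, the plate is parallel to the sloped face within 0.06 rad, at rest (distance between hole_left and pin_left below 0.0055 m and distance between hole_right and pin_right below 0.0055 m and angle between the z axis of plate and the z axis of rest, either way round below 0.06 rad and linear speed of plate below 0.02 m/s); the robot touches nothing.
It fails at once if a bronze or the jar is pushed more than 20 mm or tipped (distance of any of seated_bronze, standing_bronze, jar from where it was at the start of the episode above 0.02 m or angle between any of seated_bronze, standing_bronze, jar's own z axis and vertical above 0.3 rad).
It also fails if it takes over 48 s, if anything falls off the work surface, if the arm or the gripper's body presses on something with over 40 N, if the wrist force passes 120 N, or if a joint passes its speed limit or range.

ROBOT

A 7-joint arm with a two-finger parallel gripper is mounted at the origin on the work surface. World frame = base frame: x ahead of the robot, y to its left, z up, the work surface at z = 0. Lengths are in mm, angles in rad, forces in N, time in s.
With the tool pointing down it reaches from about 350 to 775 mm from the base axis. Payload 3.1 kg.
Tool frame: the origin (TCP) lies midway between the tips of the shut fingers; the grasp point (between the pads) lies 19 mm behind it (r.tcp_to_grasp is the distance from the TCP to the grasp point, in mm); z points along the fingers, y is the direction in which the jaws open and shut (so a half turn about z gives the same grasp; the last joint's range is limited). The gripper opens to 85 mm and grips with 20 to 120 N. Pads are 22 mm wide; open, the fingers measure 114 mm over their backs; the gripper's body (76 mm by 85 mm) begins 54 mm behind the grasp point. The pads swing forward as they close: fully open they stand 13 mm farther back than shut.
Start: joints at [-1.204, 0.311, 0.014, 1.512, -0.004, 1.319, -0.027], TCP at [218.605, 504.707, 231.304] pointing down, gripper open.
Joint ranges: [-2.7, 2.7], [-0.3, 1.91], [-1.27, 1.3], [0.12, 2.57], [-1.44, 4.58], [0.2, 2.03], [-3.05, 3.05]. Speed limits (rad/s): [2.79, 2.79, 3.14, 3.14, 3.14, 3.14, 3.14].

INTERFACE

Orientations are given as a unit quaternion [x, y, z, w].
In Python, from cell import monitor, viewer, ticket, r gives the robot as it stands.
- The arm moves only by the shell command python3 -m handwheel 'ROWS'. ROWS is JSON, a list of rows, each a list of 3 entries, a list of its own where there are three numbers: the shift along the tool's x, y, z each as a share of 0.2 m, from -1 to 1, then the turn, a rotation vector about the tool's x, y, z each as a share of 90 degrees, from -1 to 1, then the closure, from 0 (fully open) to 1 (shut). In form: [[[x, y, z], [wx, wy, wz], jaw], ...]. A call has 1 to 8 rows; each row is the pose to reach, as a shift and turn from the pose commanded when the call began, along the tool's axes at that moment; what a row does not reach only later rows make up. A row lasts 1/10 s, in which the tool goes at most 50 mm and 8.59 degrees, less where a joint would pass 70% of its speed; a pose out of reach is approached as far as the arm can. A call with a number of a shift or a turn outside -1 to 1 is refused whole. A call with a gripper value outside its range is refused whole. The fingers move at their own pace and stop on an object; the grip force is fixed at half the most. Time passes only in rows, so rows that repeat a pose let the fingers close. It gives the time, the measured TCP pose, the force and the opening at its end, in the units of the state.
- monitor.get_state(): the state, without advancing time (a new reading comes with each control period).
- viewer.grab_frame(name): name is "side" or "top"; returns a dict with "image" (420x560x3 uint8, blue, green, red), "fovy" (degrees; the focal length in pixels is half the picture's height over the tangent of half this angle, whatever the lens; pixels are square), "cx", "cy" (the principal point, pixels), "xyz" and "orientation" of the camera in the world. Camera axes: x right, y down, z forward; pixel columns grow to the right and rows downward; lengths in mm; the calibration is good to about 2 mm. A picture is of the moment at which its call begins. There is no depth.
- ticket.hand_in(): hands the job in, once; it reports no verdict.
The state is a dict: "clock": time; "q": joint angles; "qvel": joint speeds; "joint_torque": joint torques, N m; "tcp_pos": TCP position; "ee_rot": TCP orientation; "wrist_force": force on the tool from outside, world axes, zero at the start; "ft_torque": the same for the moment, N m; "grip_width": opening from 0.0 (shut) to 1.0 (fully open).
Only numpy, scipy, OpenCV 4.12 (cv2) and the standard library are available. Lean on these libraries where they do the work, as an engineer would, in place of code of your own. Each camera call takes 0.05 s, during which the arm holds its last target. There are 200 camera calls.

## Working session

There is one attempt and no reset: what is moved stays moved. The work goes in short steps, Python scripts to look and compute and a shell command to move; the robot and the scene stay as the last step left them, time stands still between calls to the robot, and variables do not carry over. Pictures are saved under pics/ and viewed, about 8 in all and at most 12, crops included, and the job is handed in when it is done.

```bash
mkdir -p pics; cat > h.py <<'E'
import numpy as np, cv2, json
from scipy.spatial.transform import Rotation as R
from cell import monitor, viewer, ticket, r
def grab(n, f):
    d=viewer.grab_frame(n); cv2.imwrite(f'pics/{f}.png', d['image'])
    json.dump({k:(np.asarray(v).tolist()) for k,v in d.items() if k!='image'}, open(f'pics/{f}.json','w')); return d
def cam(f):
    d=json.load(open(f'pics/{f}.json')); fl=210/np.tan(np.radians(d['fovy'])/2)
    return d, fl, R.from_quat(d['orientation']).as_matrix(), np.array(d['xyz'])
def ray(f,u,v):
    d,fl,M,o=cam(f); w=M@np.array([(u-d['cx'])/fl,(v-d['cy'])/fl,1]); return o,w/np.linalg.norm(w)
def onz(f,u,v,z):
    o,w=ray(f,u,v); return o+w*(z-o[2])/w[2]
def tri(obs):
    A=np.zeros((3,3));b=np.zeros(3);L=[]
    for f,u,v in obs:
        o,w=ray(f,u,v);P=np.eye(3)-np.outer(w,w);A+=P;b+=P@o;L.append((P,o))
    x=np.linalg.solve(A,b); return x,[float(np.linalg.norm(P@(x-o))) for P,o in L]
def proj(f,p):
    d,fl,M,o=cam(f); c=M.T@(np.array(p)-o); return np.array([d['cx']+fl*c[0]/c[2], d['cy']+fl*c[1]/c[2]])
E
python3 - <<'E'
from h import *
for n in('side','top'): 
    d=grab(n,n+'0'); print({k:v for k,v in d.items() if k!='image'})
s=monitor.get_state(); print(s)
a=cv2.imread('pics/side0.png');b=cv2.imread('pics/top0.png')
E
```

```text
{'fovy': 54.07876188834538, 'cx': 270.07976892448806, 'cy': 219.3459799522474, 'xyz': array([ 533.829833  , -854.63809784,  953.00498125]), 'orientation': array([ 9.26856713e-01, -2.46812384e-02, -2.12556387e-04, -3.74603024e-01])}
{'fovy': 49.50080612606311, 'cx': 275.86070066443045, 'cy': 206.78014762251132, 'xyz': array([ 444.42817489,  -27.19931852, 1499.96914843]), 'orientation': array([ 0.71601477, -0.69690174,  0.02521059, -0.03186292])}
{'clock': 0.1, 'q': array([-1.20368866,  0.31165461,  0.01402571,  1.51293973, -0.00441079,
        1.31921853, -0.02717941]), 'qvel': array([-0.00073899, -0.00331402, -0.00059778, -0.00296032,  0.00169099,
       -0.00213627, -0.00129581]), 'joint_torque': array([ 9.51036491e-04, -3.80851722e+01,  1.46871074e-01, -2.31239569e+01,
        1.23033294e-02,  8.12333543e-03, -7.35671449e-06]), 'tcp_pos': array([218.36376551, 504.05324765, 230.30752886]), 'ee_rot': array([ 2.02952441e-01,  9.79187984e-01, -1.08015979e-03, -1.77624783e-04]), 'wrist_force': array([ 0.63495121, -0.19595106, -0.63484912]), 'ft_torque': array([ 0.01536575, -0.00834055,  0.02081979]), 'grip_width': 1.002181095998796}
```

View pics/side0.png

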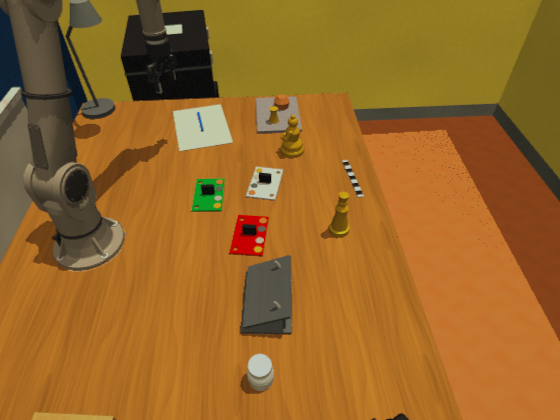

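View pics/top0.png

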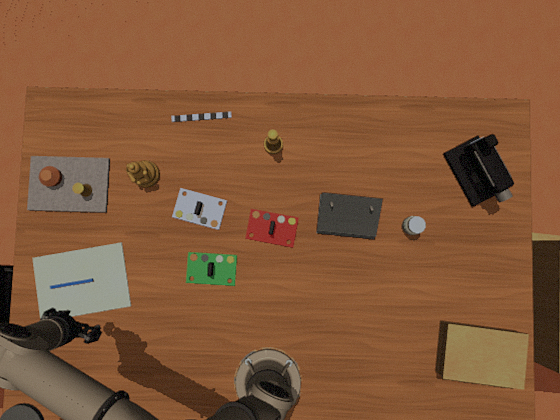

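Plate-shaped candidates: white/grey at side (265,183) / top (199,208), red at side (250,235) / top (272,228), and green at side (209,195) / top (211,269). Bare aluminium fits only the white/grey one. I'll confirm that in an enlarged crop, together with the stand.

```bash
cat >> h.py <<'E'
def tiles(L,out,w=80,h=60,s=5):
    # L: (f,u0,v0) crops; pixel (u,v) -> ((u-u0+.5)*s, (v-v0+.5)*s)
    T=[]
    for f,u0,v0 in L:
        t=cv2.resize(cv2.imread(f'pics/{f}.png')[v0:v0+h,u0:u0+w],None,fx=s,fy=s,interpolation=cv2.INTER_CUBIC)
        t=np.clip(t.astype(float)*1.3,0,255).astype(np.uint8)
        for k in range(0,w,10): cv2.line(t,(k*s+s//2,0),(k*s+s//2,6 if k%20 else 12),(0,255,255),1)
        for k in range(0,h,10): cv2.line(t,(0,k*s+s//2),(6 if k%20 else 12,k*s+s//2),(0,255,255),1)
        cv2.putText(t,f'{f} {u0},{v0}',(15,h*s-8),0,.5,(255,0,255),1); T.append(t)
    rows=[np.hstack(T[i:i+2]) for i in range(0,len(T),2)]
    cv2.imwrite(f'pics/{out}.png',np.vstack(rows))
E
python3 - <<'E'
from h import *
tiles([('side0',225,155),('top0',160,180),('side0',230,250),('top0',310,185)],'c1')
E
```

```text
(no output)
```

View pics/c1.png

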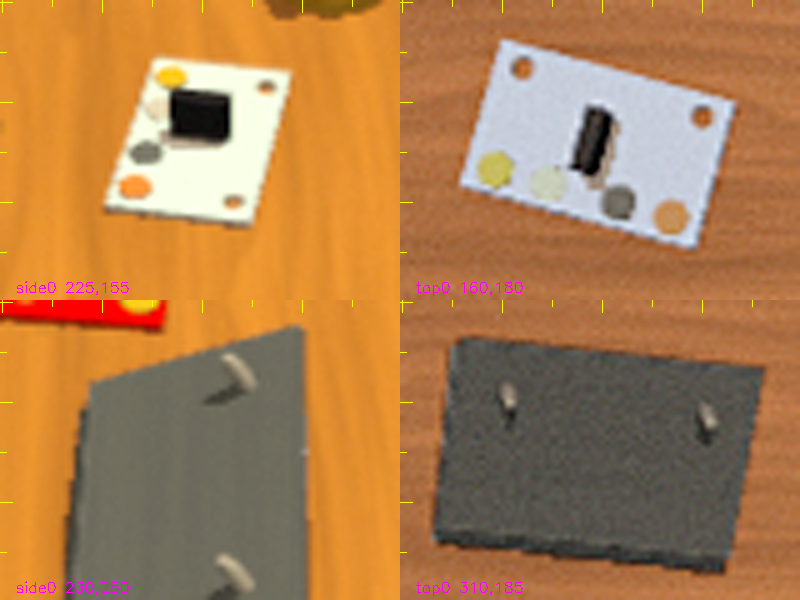

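The white/grey plate fits: grey-white aluminium with four discs, and its holes are on the edge away from the robot. Its holes are at top ≈(183.7,193.1), (219.9,202.9) and side ≈(277.9,171.9), (271.3,194.7). The stand's pins are clear in both views. Next I'll fit both poses.

```bash
cat > fit.py <<'E'
from h import *
from scipy.optimize import least_squares
C25=R.from_euler('y',-25,degrees=True)
def stand(p,q):  # p=(x,y,yaw) of stand origin; q in face coords
    return np.array([p[0],p[1],60])+(R.from_euler('z',p[2])*C25).apply(q)
def plate(p,q): return np.array([p[0],p[1],p[3] if len(p)>3 else 0])+R.from_euler('z',p[2]).apply(q)
def fit(mod,obs,p0):
    f=lambda p:np.concatenate([proj(n,mod(p,q))-[u,v] for n,u,v,q in obs])
    s=least_squares(f,p0,loss='soft_l1',f_scale=.7,x_scale=[100]*2+[1]+[100]*(len(p0)-3)); return s.x,f(s.x).reshape(-1,2)
E
python3 - <<'E'
from fit import *
tip=lambda s:[35,62*s,26]
S=[('side0',247.5,266.1,[-65,95,0]),('side0',289.9,254.9,[65,95,0]),('side0',274.9,260.9,tip(1)),('side0',279.5,266.9,[35,62,0]),
('side0',273.7,301.1,tip(-1)),('side0',278.9,307.5,[35,-62,0]),
('top0',320.5,192.1,[65,95,0]),('top0',382.3,197.9,[65,-95,0]),('top0',374.9,235.9,[-65,-95,0]),('top0',316.7,230.9,[-65,95,0]),
('top0',330.5,201.3,[35,62,0]),('top0',331.7,206.5,tip(1)),('top0',370.1,205.3,[35,-62,0]),('top0',371.7,210.5,tip(-1))]
p,e=fit(stand,S,[600,-200,0]); print('stand',p); print(e.round(1).tolist())
for a,b in((2,11),(4,13),(3,10),(5,12)):
    print(tri([S[a][:3],S[b][:3]]), stand(p,S[a][3]))
def t(f,u0,v0,x,y): return (f,u0+x/5-.5,v0+y/5-.5)
s=lambda x,y:t('side0',225,155,x,y); o=lambda x,y:t('top0',160,180,x-400,y)
P=[s(267,87)+([35,62,6],),s(234,201)+([35,-62,6],),s(154,58)+([-50,80,6],),s(291,71)+([50,80,6],),s(254,221)+([50,-80,6],),s(105,207)+([-50,-80,6],),
o(521,68)+([35,62,6],),o(702,117)+([35,-62,6],),o(501,40)+([50,80,6],),o(735,101)+([50,-80,6],),o(697,247)+([-50,-80,6],),o(461,186)+([-50,80,6],)]
p,e=fit(plate,P,[600,200,0,0]); print('plate',p); print(e.round(1).tolist())
for a,b in((0,6),(1,7)): print(tri([P[a][:3],P[b][:3]]))
p,e=fit(plate,P,[600,200,0]); print('plate z0',p)
for h in (25,44): print(h, proj('top0',plate(p,[0,0,h])),proj('side0',plate(p,[0,0,h])))
print('jar',onz('top0',415,225,75),'seated',onz('top0',143,173,80),'standing',onz('top0',273,145,80))
E
```

```text
stand [ 5.38516286e+02 -2.43472816e+02 -6.88976590e-02]
[[0.3, 0.1], [0.3, -0.8], [0.9, 0.2], [0.5, -0.3], [1.4, 0.5], [0.8, -0.6], [0.8, 1.4], [-0.1, 1.4], [0.6, 1.4], [-0.2, 0.7], [0.2, 2.2], [-0.5, -0.1], [0.0, 2.0], [-0.3, -0.3]]
(array([ 561.92033629, -184.31239048,  101.21695015]), [0.952749193991641, 0.9527491939917844]) [ 563.46807137 -183.0472158    98.35564162]
(array([ 552.61859077, -307.2061395 ,  101.77155696]), [1.1589426790380748, 1.1589426790382595]) [ 554.93151906 -306.75302518   98.35564162]
(array([ 577.22607804, -183.47766179,   73.9992288 ]), [4.225313484811604, 4.225313484811628]) [ 574.43007691 -183.80366963   74.79163916]
(array([ 568.02997639, -307.82229376,   73.59888605]), [4.167562255735981, 4.167562255736333]) [ 565.89352461 -307.50947901   74.79163916]
plate [ 5.50795382e+02  2.40455103e+02 -2.23632550e-01  2.89079264e+00]
[[0.6, -0.4], [1.2, -0.0], [1.0, 0.0], [0.7, 0.1], [0.7, 0.0], [1.4, -0.3], [0.1, 1.0], [0.2, 0.5], [0.0, 0.9], [0.0, 0.6], [-0.2, 0.9], [-0.0, 1.0]]
(array([599.32022433, 293.72529546,   7.30187163]), [2.8375437922575553, 2.8375437922575157])
(array([569.86527969, 172.68726307,   8.98104941]), [2.8815623234238563, 2.881562323423722])
plate z0 [ 5.51085232e+02  2.41718386e+02 -2.24159058e-01]
25 [197.87679083 208.53224943] [265.69644974 177.97296368]
44 [196.81789517 208.07699207] [265.54982894 173.73855495]
jar [ 514.11459217 -447.81523962   75.        ] seated [654.79707998 409.61003103  80.        ] standing [754.83900935   2.15782855  80.        ]
```

```bash
cat >> fit.py <<'E'
YP=R.from_euler('y',180,degrees=True)
def flat(psi): return R.from_euler('z',psi)*YP
def face(psi,deg=25): return R.from_euler('z',psi)*R.from_euler('y',-deg,degrees=True)*YP
def go(pos,rot,steps=(1,)):
    s=monitor.get_state(); T=R.from_quat(s['ee_rot']); d=T.inv().apply(np.array(pos)-s['tcp_pos'])/200
    w=(T.inv()*rot).as_rotvec()/(np.pi/2)
    for k in steps: print(k,(d*k).round(4).tolist(),(w*k).round(4).tolist(),'mm',round(float(np.linalg.norm(d)*200*k),1),'deg',round(float(np.linalg.norm(w)*90*k),1))
E
python3 - <<'E'
from fit import *
go([551.1,241.7,150],flat(-.224),(1,.45,.5))
E
```

```text
1 [-2.048, -0.5416, 0.4029] [-0.0014, -0.0001, -0.1176] mm 431.3 deg 10.6
0.45 [-0.9216, -0.2437, 0.1813] [-0.0006, -0.0, -0.0529] mm 194.1 deg 4.8
0.5 [-1.024, -0.2708, 0.2015] [-0.0007, -0.0, -0.0588] mm 215.6 deg 5.3
```

```bash
python3 -m handwheel '[[[-0.15,-0.04,0.02],[0,0,-0.01],0],[[-0.35,-0.09,0.04],[0,0,-0.03],0],[[-0.6,-0.15,0.07],[0,0,-0.05],0],[[-0.8,-0.21,0.1],[0,0,-0.06],0],[[-1,-0.26,0.12],[0,0,-0.06],0]]'; python3 -c "
from fit import *
go([551.1,241.7,150],flat(-.224),(1,.5))"
```

```text
clock: 0.6
tcp_pos: [382.6, 375.2, 206.4]
ee_rot: [0.157, 0.988, -0.001, -0.0]
wrist_force: [0.2, -0.2, 0.9]
grip_width: 1.002
1 [-1.0082, -0.3732, 0.2823] [-0.0011, -0.0003, -0.058] mm 222.3 deg 5.2
0.5 [-0.5041, -0.1866, 0.1411] [-0.0005, -0.0001, -0.029] mm 111.1 deg 2.6
```

```bash
python3 -m handwheel '[[[-0.2,-0.07,0.05],[0,0,-0.02],0],[[-0.4,-0.15,0.1],[0,0,-0.03],0],[[-0.6,-0.23,0.17],[0,0,-0.045],0],[[-0.8,-0.3,0.22],[0,0,-0.058],0],[[-0.92,-0.345,0.26],[0,0,-0.058],0],[[-1,-0.373,0.282],[0,0,-0.058],0],[[-1,-0.373,0.282],[0,0,-0.058],0]]'; python3 -c "
from fit import *
go([551.1,241.7,60],flat(-.224))
grab('side','side1');grab('top','top1')
tiles([('side1',215,130),('top1',150,170)],'c2')"
```

```text
clock: 1.3
tcp_pos: [549.7, 241.8, 149.7]
ee_rot: [0.114, 0.994, -0.001, -0.0]
wrist_force: [0.3, 0.7, -0.9]
grip_width: 1.001
1 [-0.0071, 0.0023, 0.4483] [-0.0017, -0.0003, -0.0025] mm 89.7 deg 0.3
```

View pics/c2.png

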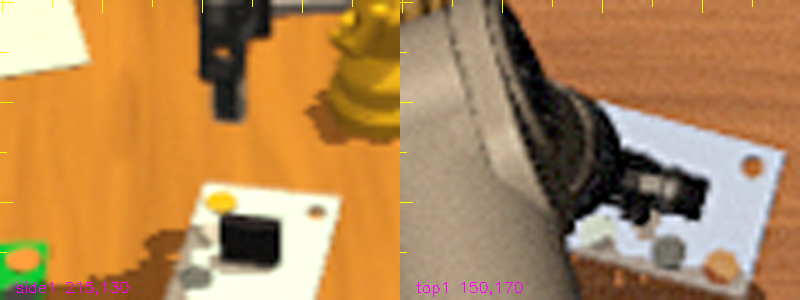

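The gripper (top (640-700,190)) lines up with the handle, and its jaws open along the plate's y. I'll go down and grip.

```bash
python3 -m handwheel '[[[-0.007,0.002,0.15],[0,0,-0.002],0],[[-0.007,0.002,0.35],[0,0,-0.002],0],[[-0.007,0.002,0.5],[0,0,-0.002],0],[[-0.007,0.002,0.6],[0,0,-0.002],0],[[-0.007,0.002,0.66],[0,0,-0.002],0],[[-0.007,0.002,0.7],[0,0,-0.002],0],[[-0.007,0.002,0.7],[0,0,-0.002],0.3],[[-0.007,0.002,0.7],[0,0,-0.002],0.6]]' && python3 -m handwheel '[[[0,0,0],[0,0,0],1],[[0,0,0],[0,0,0],1],[[0,0,0],[0,0,0],1],[[0,0,0],[0,0,0],1],[[0,0,0],[0,0,0],1],[[0,0,0],[0,0,0],1]]'
```

```text
clock: 2.2
tcp_pos: [550.7, 245.7, 12.1]
ee_rot: [0.11, 0.994, 0.001, 0.001]
wrist_force: [0.4, -0.2, -0.4]
grip_width: 0.691
clock: 2.8
tcp_pos: [550.8, 244.5, 11.8]
ee_rot: [0.11, 0.994, 0.0, 0.001]
wrist_force: [-0.1, -1.1, 5.3]
grip_width: 0.157
```

```bash
python3 -m handwheel '[[[0,0,-0.05],[0,0,0],1],[[0,0,-0.15],[0,0,0],1],[[0,0,-0.35],[0,0,0],1],[[0,0,-0.6],[0,0,0],1],[[0,0,-0.8],[0,0,0],1],[[0,0,-0.95],[0,0,0],1],[[0,0,-1],[0,0,0],1],[[0,0,-1],[0,0,0],1]]'; python3 -c "
from fit import *
p=[538.5,-243.5,-.069]
n=stand(p,[0,0,1])-stand(p,[0,0,0]); print('n',n)
go([540,0,230],face(-.069,12))
go(stand(p,[0,0,11.8+70]),face(-.069))"
```

```text
clock: 3.6
tcp_pos: [550.4, 245.2, 211.8]
ee_rot: [0.11, 0.994, 0.001, 0.001]
wrist_force: [-0.0, -0.3, -3.1]
grip_width: 0.159
n [-0.42161262  0.02913753  0.90630779]
1 [-0.217, -1.2079, -0.0929] [-0.0091, -0.1321, -0.0958] mm 246.1 deg 14.7
1 [-0.3037, -2.4245, 0.3846] [-0.02, -0.2763, -0.0947] mm 494.7 deg 26.3
```

```bash
python3 -m handwheel '[[[-0.03,-0.12,-0.01],[0,-0.01,-0.01],1],[[-0.07,-0.32,-0.03],[0,-0.03,-0.03],1],[[-0.11,-0.54,-0.05],[0,-0.06,-0.05],1],[[-0.15,-0.76,-0.07],[0,-0.1,-0.08],1],[[-0.18,-1,-0.09],[0,-0.13,-0.096],1]]'&&  python3 -m handwheel '[[[0,-0.22,0],[0,-0.02,0],1],[[0,-0.44,0],[0,-0.05,0],1],[[0,-0.66,0],[0,-0.08,0],1],[[0,-0.82,0],[0,-0.11,0],1],[[0,-0.92,0],[0,-0.13,0],1],[[0,-0.96,0],[0,-0.15,0],1],[[0,-0.96,0],[0,-0.15,0],1]]'; python3 -c "
from fit import *
p=[538.5,-243.5,-.069]
go(stand(p,[0,0,11.8+70]),face(-.069))"
```

```text
clock: 4.1
tcp_pos: [539.0, 40.8, 225.3]
ee_rot: [0.033, 0.994, -0.012, 0.099]
wrist_force: [1.3, -0.0, -2.8]
grip_width: 0.155
clock: 4.8
tcp_pos: [524.0, -151.1, 227.5]
ee_rot: [0.035, 0.976, -0.015, 0.213]
wrist_force: [-0.5, 0.1, -2.6]
grip_width: 0.152
1 [0.2576, -0.4498, 0.4026] [-0.0097, -0.0035, 0.0006] mm 131.3 deg 0.9
```

```bash
python3 -m handwheel '[[[0.04,-0.1,0.05],[0,0,0],1],[[0.1,-0.2,0.15],[0,0,0],1],[[0.17,-0.32,0.27],[-0.005,0,0],1],[[0.22,-0.4,0.35],[-0.01,-0.003,0],1],[[0.25,-0.44,0.39],[-0.01,-0.003,0],1],[[0.258,-0.45,0.403],[-0.01,-0.003,0],1],[[0.258,-0.45,0.403],[-0.01,-0.003,0],1],[[0.258,-0.45,0.403],[-0.01,-0.003,0],1]]'; python3 -c "
from fit import *
p=[538.5,-243.5,-.069]
go(stand(p,[0,0,11.8+70]),face(-.069))
grab('side','side2');grab('top','top2')
tiles([('side2',225,225),('top2',310,175)],'c3',w=80,h=110)"
```

```text
clock: 5.6
tcp_pos: [509.9, -238.6, 138.4]
ee_rot: [0.03, 0.975, -0.007, 0.22]
wrist_force: [-0.4, -0.0, -1.5]
grip_width: 0.156
1 [0.0347, -0.0146, 0.0069] [0.0018, 0.0046, 0.0046] mm 7.7 deg 0.6
```

View pics/c3.png

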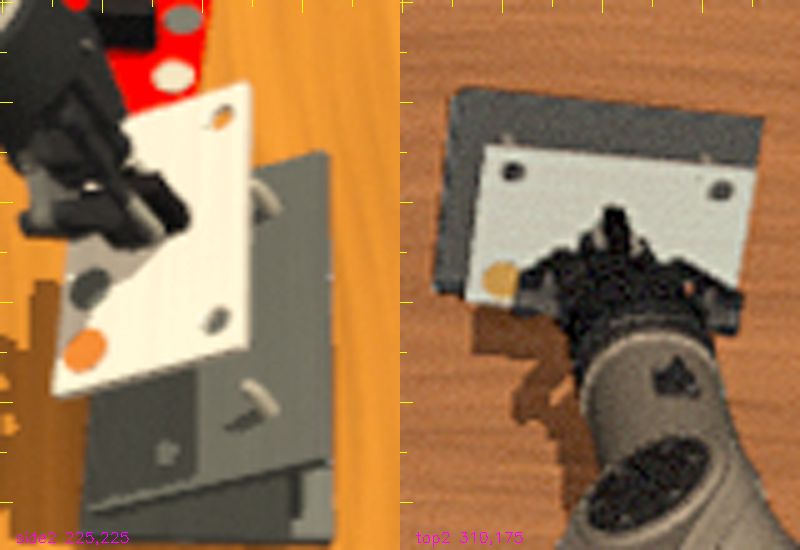

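The plate is held parallel to the face, about 70 mm off it, with both holes visible in both views (side2 tile (222,117), (217,320); top2 tile (513,171), (720,190)). I'll fit its pose and compare with the pins.

```bash
cat > rel.py <<'E'
from fit import *
SP=[538.5,-243.5,-.069]   # stand
def platefit(obs,off=70):
    # pose relative to nominal home: face-frame shift (dx,dy,dz) and small rotvec in face frame
    F=R.from_euler('z',SP[2])*C25; o=np.array([SP[0],SP[1],60])
    m=lambda p,q:o+F.apply(p[:3]+R.from_rotvec(p[3:]).apply(q))
    f=lambda p:np.concatenate([proj(n,m(p,q))-[u,v] for n,u,v,q in obs])
    s=least_squares(f,[0,0,off,0,0,0],x_scale=[10]*3+[.1]*3,loss='soft_l1',f_scale=.7)
    print('shift',s.x[:3].round(1),'rot deg',np.degrees(s.x[3:]).round(1)); print(f(s.x).reshape(-1,2).round(1).tolist())
    return s.x
E
python3 - <<'E'
from rel import *
s=lambda x,y,q:('side2',225+x/5-.5,225+y/5-.5,q); t=lambda x,y,q:('top2',310+(x-400)/5-.5,175+y/5-.5,q)
O=[s(222,117,[35,62,6]),s(217,320,[35,-62,6]),s(250,84,[50,80,6]),s(248,343,[50,-80,6]),s(53,391,[-50,-80,6]),
t(513,171,[35,62,6]),t(720,190,[35,-62,6]),t(486,145,[50,80,6]),t(758,170,[50,-80,6]),t(467,299,[-50,80,6])]
x=platefit(O)
st=monitor.get_state(); F=R.from_euler('z',SP[2])*C25
print('tcp in face frame',F.inv().apply(st['tcp_pos']-np.array([SP[0],SP[1],60])), 'tool rot in face deg',np.degrees((F.inv()*R.from_quat(st['ee_rot'])*YP.inv()).as_rotvec()))
E
```

```text
shift [ 9.1  1.7 74.3] rot deg [-1.2  1.   0. ]
[[1.3, 0.1], [0.6, -0.3], [1.2, -0.1], [0.1, 0.1], [0.7, -0.1], [0.1, 0.8], [0.5, 1.3], [0.0, 0.7], [-0.2, 1.2], [-0.2, 0.9]]
tcp in face frame [ 7.46389549  2.60519932 83.76774682] tool rot in face deg [ 0.1296372  -0.49281886  0.42357622]
```

```bash
python3 -m handwheel '[[[0.02,-0.004,0.05],[0,0,0],1],[[0.045,-0.008,0.11],[0,0,0],1],[[0.045,-0.008,0.16],[0,0,0],1],[[0.045,-0.008,0.19],[0,0,0],1],[[0.045,-0.008,0.19],[0,0,0],1],[[0.045,-0.008,0.19],[0,0,0],1]]'; python3 -c "
from rel import *
grab('side','side3');grab('top','top3')
tiles([('side3',225,240),('top3',310,180)],'c4',w=80,h=110)
st=monitor.get_state(); F=R.from_euler('z',SP[2])*C25
print('tcp in face frame',F.inv().apply(st['tcp_pos']-np.array([SP[0],SP[1],60])), 'tool rot in face deg',np.degrees((F.inv()*R.from_quat(st['ee_rot'])*YP.inv()).as_rotvec()))
"
```

```text
clock: 6.3
tcp_pos: [517.6, -242.3, 100.5]
ee_rot: [0.031, 0.975, -0.008, 0.22]
wrist_force: [0.7, -0.2, -2.0]
grip_width: 0.151
tcp in face frame [-1.67733762 -0.49871404 45.8550619 ] tool rot in face deg [ 0.04315208 -0.49075235  0.30986814]
```

View pics/c4.png

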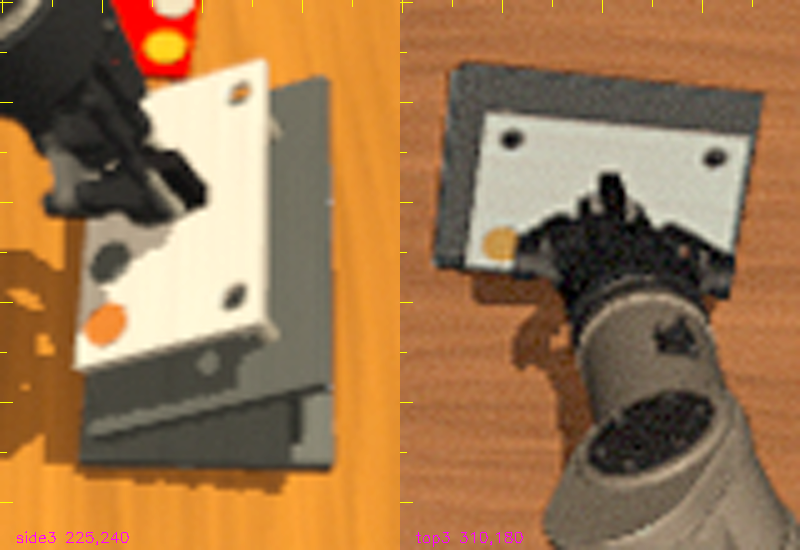

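Side3 shows the plate at half the earlier gap with the feet of both pins just showing beyond it. Holes are at side tile (238,94), (234,296) and top tile (511,139), (713,158).

```bash
python3 - <<'E'
from rel import *
s=lambda x,y,q:('side3',225+x/5-.5,240+y/5-.5,q); t=lambda x,y,q:('top3',310+(x-400)/5-.5,180+y/5-.5,q)
O=[s(238,94,[35,62,6]),s(234,296,[35,-62,6]),s(266,61,[50,80,6]),s(265,322,[50,-80,6]),s(78,367,[-50,-80,6]),
t(511,139,[35,62,6]),t(713,158,[35,-62,6]),t(486,114,[50,80,6]),t(748,138,[50,-80,6]),t(468,267,[-50,80,6])]
x=platefit(O,36)
# stand: refit with pictures 3 as well (same bias), corners only / pins only
S=[('side0',247.5,266.1,[-65,95,0]),('side0',289.9,254.9,[65,95,0]),
('top0',320.5,192.1,[65,95,0]),('top0',382.3,197.9,[65,-95,0]),('side3',225+328/5-.5,240+385/5-.5,[65,-95,0]),('side3',225+328/5-.5,240+78/5-.5,[65,95,0]),
('top3',310+54/5-.5,180+65/5-.5,[65,95,0]),('top3',310+363/5-.5,180+94/5-.5,[65,-95,0]),('side3',225+86/5-.5,240+434/5-.5,[-65,-95,0]),('top3',310+34/5-.5,180+266/5-.5,[-65,95,0])]
p,e=fit(stand,S,SP); print(p,e.round(1).tolist())
pins=[('side0',277.2,263.9,[35,62,13]),('side0',276.3,304.3,[35,-62,13]),('top0',331.1,203.9,[35,62,13]),('top0',370.9,207.9,[35,-62,13])]
p,e=fit(stand,pins,SP); print(p,e.round(1).tolist())
E
```

```text
shift [-0.6 -1.3 35.6] rot deg [-0.6  0.7  0.2]
[[1.0, 0.1], [0.9, 0.0], [0.7, -0.1], [0.3, -0.1], [0.2, -0.1], [0.1, 1.0], [0.4, 1.1], [-0.2, 0.8], [0.1, 1.0], [-0.3, 0.4]]
[ 5.37906388e+02 -2.42884058e+02 -7.54129492e-02] [[0.3, -0.1], [0.3, -0.9], [0.8, 1.4], [-0.2, 1.8], [0.4, -0.4], [0.1, -1.1], [1.0, 1.0], [0.0, 1.4], [1.0, 0.6], [-0.1, -1.1]]
[ 5.37897103e+02 -2.43425633e+02 -7.76954983e-02] [[0.7, 0.1], [0.7, 0.1], [-0.1, 1.1], [-0.1, 1.2]]
```

```bash
python3 -m handwheel '[[[0,0.006,0],[0,0,0.007],1],[[0,0.006,0.02],[0,0,0.007],1],[[0,0.006,0.04],[0,0,0.007],1],[[0,0.006,0.055],[0,0,0.007],1],[[0,0.006,0.07],[0,0,0.007],1],[[0,0.006,0.07],[0,0,0.007],1]]'; python3 -m handwheel '[[[0,0,0.01],[0,0,0],1],[[0,0,0.02],[0,0,0],1],[[0,0,0.02],[0,0,0],1]]'; python3 -c "
from rel import *
grab('side','side4');grab('top','top4')
tiles([('side4',225,240),('top4',310,180)],'c5',w=80,h=110)
st=monitor.get_state(); F=R.from_euler('z',SP[2])*C25
print('tcp in face frame',F.inv().apply(st['tcp_pos']-np.array([SP[0],SP[1],60])), 'tool rot in face deg',np.degrees((F.inv()*R.from_quat(st['ee_rot'])*YP.inv()).as_rotvec()),st['ft_torque'])
"
```

```text
clock: 7.0
tcp_pos: [523.1, -241.2, 86.8]
ee_rot: [0.036, 0.975, -0.006, 0.219]
wrist_force: [-1.0, -0.0, -3.9]
grip_width: 0.154
clock: 7.3
tcp_pos: [524.9, -241.5, 83.6]
ee_rot: [0.036, 0.975, -0.006, 0.22]
wrist_force: [0.1, 0.5, -1.8]
grip_width: 0.151
tcp in face frame [-2.31358444  0.99240953 27.38535665] tool rot in face deg [ 0.07505747 -0.41878343 -0.33526897] [ 0.03342706  0.67421588 -0.05534987]
```

View pics/c5.png

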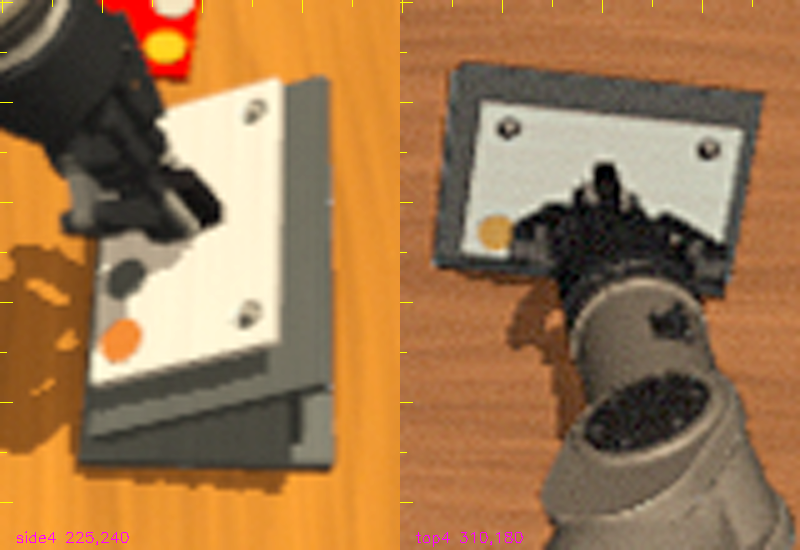

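Both pin tips show centred inside both holes (top tile (508,128), (708,148); side tile (255,110), (250,313)), and the force hasn't risen. I'll keep lowering.

```bash
python3 -m handwheel '[[[0,0,0.012],[0,0,0],1],[[0,0,0.025],[0,0,0],1],[[0,0,0.037],[0,0,0],1],[[0,0,0.05],[0,0,0],1],[[0,0,0.05],[0,0,0],1],[[0,0,0.05],[0,0,0],1]]'; python3 -c "
from rel import *
grab('side','side5');grab('top','top5')
tiles([('side5',225,240),('top5',310,180)],'c6',w=80,h=110)
st=monitor.get_state(); F=R.from_euler('z',SP[2])*C25
print('tcp in face frame',F.inv().apply(st['tcp_pos']-np.array([SP[0],SP[1],60])), 'tool rot in face deg',np.degrees((F.inv()*R.from_quat(st['ee_rot'])*YP.inv()).as_rotvec()),st['ft_torque'])
"
```

```text
clock: 8.0
tcp_pos: [529.2, -241.8, 74.7]
ee_rot: [0.036, 0.975, -0.006, 0.22]
wrist_force: [-0.3, 0.1, -3.3]
grip_width: 0.152
tcp in face frame [-2.14992688  0.91166791 17.45436338] tool rot in face deg [ 0.06645318 -0.42921    -0.33735702] [0.03327343 0.70733649 0.02909857]
```

View pics/c6.png

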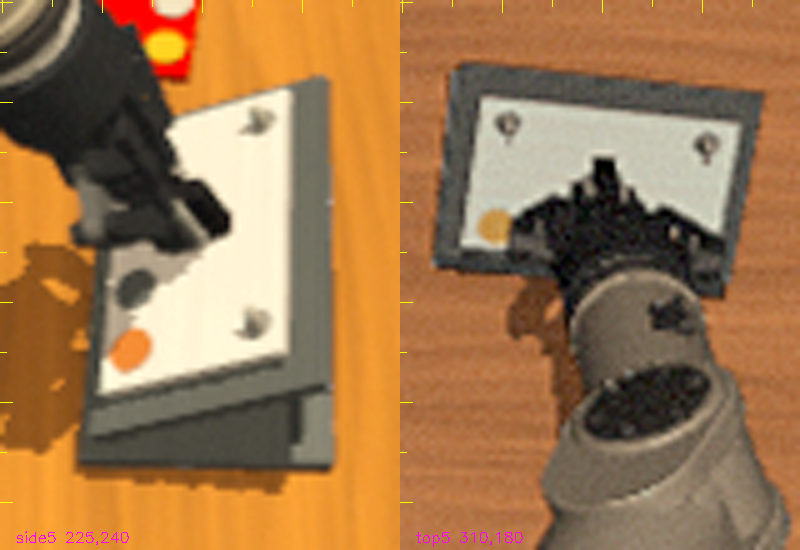

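```bash
python3 -m handwheel '[[[0,0,0.012],[0,0,0],1],[[0,0,0.025],[0,0,0],1],[[0,0,0.025],[0,0,0],1]]';python3 -m handwheel '[[[0,0,0.004],[0,0,0],1],[[0,0,0.008],[0,0,0],1],[[0,0,0.008],[0,0,0],1]]'; python3 -c "
from rel import *
st=monitor.get_state(); F=R.from_euler('z',SP[2])*C25
print('tcp in face frame',F.inv().apply(st['tcp_pos']-np.array([SP[0],SP[1],60])), F.inv().apply(st['wrist_force']),st['ft_torque'])
"
```

```text
clock: 8.4
tcp_pos: [531.6, -242.1, 70.4]
ee_rot: [0.036, 0.975, -0.006, 0.22]
wrist_force: [-1.2, 0.4, -0.6]
grip_width: 0.157
clock: 8.7
tcp_pos: [532.0, -241.9, 70.0]
ee_rot: [0.036, 0.975, -0.006, 0.221]
wrist_force: [-7.0, 3.1, 8.2]
grip_width: 0.153
tcp in face frame [-1.76119449  1.13780915 11.83567407] [-3.0329384   2.63432367 10.44185982] [0.23129565 1.30456682 0.02728676]
```

The plate met the face at TCP 11.8 mm, the height at which it was gripped above the table, with about 10 N of contact. I'll let go and back off along the face normal.

```bash
python3 -m handwheel '[[[0,0,-0.004],[0,0,0],0.85],[[0,0,-0.004],[0,0,0],0.7],[[0,0,-0.004],[0,0,0],0.5],[[0,0,-0.004],[0,0,0],0.3],[[0,0,-0.004],[0,0,0],0.3],[[0,0,-0.004],[0,0,0],0.3]]'; python3 -m handwheel '[[[0,0,-0.05],[0,0,0],0.3],[[0,0,-0.15],[0,0,0],0.3],[[0,0,-0.3],[0,0,0],0.3],[[0,0,-0.5],[0,0,0],0.3],[[0,0,-0.7],[0,0,0],0.3],[[0,0,-0.85],[0,0,0],0.3],[[0,0,-0.85],[0,0,0],0.3],[[0,0,-0.85],[0,0,0],0.3]]'; python3 -c "
from rel import *
grab('side','side6');grab('top','top6')
tiles([('side6',225,240),('top6',310,180)],'c7',w=80,h=110)"
```

```text
clock: 9.3
tcp_pos: [531.8, -242.1, 69.6]
ee_rot: [0.036, 0.975, -0.006, 0.22]
wrist_force: [0.5, 0.3, 0.8]
grip_width: 0.699
clock: 10.1
tcp_pos: [458.9, -237.3, 224.2]
ee_rot: [0.036, 0.975, -0.006, 0.221]
wrist_force: [0.0, -0.4, -1.2]
grip_width: 0.698
```

View pics/c7.png

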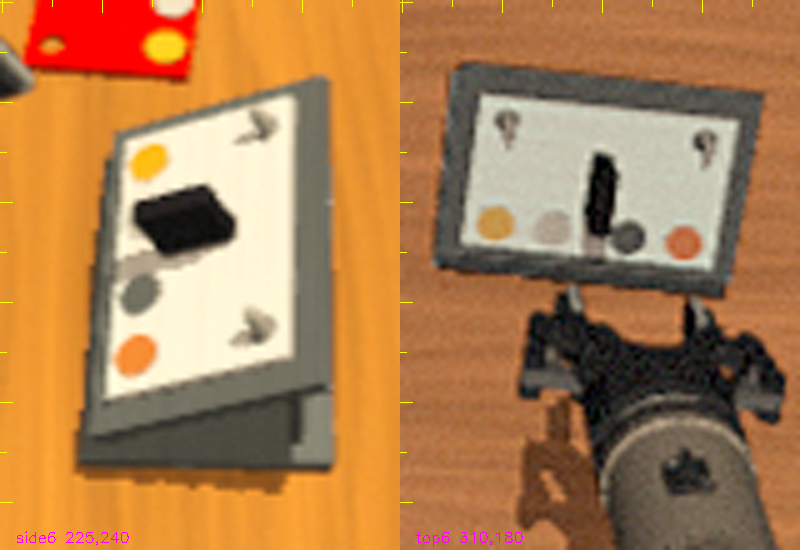

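The plate is flush with both pins through its holes, the discs are at the low edge, and the gripper is clear. I'll run one numeric check on the seated pose and on whether the bystanders moved.

```bash
python3 - <<'E'
from rel import *
s=lambda x,y,q:('side6',225+x/5-.5,240+y/5-.5,q); t=lambda x,y,q:('top6',310+(x-400)/5-.5,180+y/5-.5,q)
O=[s(297,95,[50,80,6]),s(293,357,[50,-80,6]),s(106,397,[-50,-80,6]),s(117,134,[-50,80,6]),
t(479,95,[50,80,6]),t(741,121,[50,-80,6]),t(462,243,[-50,80,6]),t(717,271,[-50,-80,6])]
platefit(O,0)
d=cv2.absdiff(cv2.imread('pics/top0.png'),cv2.imread('pics/top6.png')).max(2); e=cv2.absdiff(cv2.imread('pics/side0.png'),cv2.imread('pics/side6.png')).max(2)
for n,a,x,y in(('jar',d,400,212),('stand.',d,260,125),('seated',d,124,158),('jar s',e,245,352),('stand. s',e,328,190),('seated s',e,280,112)): 
    c=a[y:y+34,x:x+34]; print(n,c.mean().round(1),(c>40).sum())
E
```

```text
shift [-0.1 -1.1  5.1] rot deg [ 0.2  3.6 -0.2]
[[0.1, -0.1], [0.8, 0.0], [0.5, -0.6], [2.1, 0.2], [0.8, 0.8], [-0.3, 0.6], [0.4, 1.3], [-0.3, 0.7]]
jar 4.7 0
stand. 5.3 0
seated 5.7 0
jar s 5.5 0
stand. s 5.2 0
seated s 5.3 0
```

The fit's 3.6° pitch is close to the limit and rests on one corner with a 2.1 px residual. I'll compare against the expected corner pixels in a larger crop before handing in.

```bash
python3 - <<'E'
from rel import *
SQ=[537.9,-243.4,-.0777]
for q in([50,80,6],[50,-80,6],[-50,-80,6],[-50,80,6],[-65,95,0],[-65,-95,0],[65,-95,0],[-50,-80,0],[22,0,44],[-22,0,44]):
    a=proj('side6',stand(SQ,q))-[.75,0]; b=proj('top6',stand(SQ,q))-[0,1]
    print(q,'side tile',((a-[225,240]+.5)*5).round(0),'top tile',((b-[310,180]+.5)*5).round(0)+[400,0])
grab('side','side7')
im=cv2.imread('pics/side7.png')[255:340,238:298]; cv2.imwrite('pics/c8.png',cv2.resize(im,None,fx=7,fy=7,interpolation=cv2.INTER_CUBIC))
E
```

```text
[50, 80, 6] side tile [295.  96.] top tile [481.  93.]
[50, -80, 6] side tile [292. 357.] top tile [738. 120.]
[-50, -80, 6] side tile [110. 399.] top tile [711. 266.]
[-50, 80, 6] side tile [130. 142.] top tile [461. 240.]
[-65, 95, 0] side tile [113. 133.] top tile [434. 255.]
[-65, -95, 0] side tile [ 87. 438.] top tile [729. 286.]
[65, -95, 0] side tile [326. 384.] top tile [764.  96.]
[-50, -80, 0] side tile [115. 405.] top tile [710. 263.]
[22, 0, 44] side tile [211. 192.] top tile [609. 170.]
[-22, 0, 44] side tile [134. 213.] top tile [598. 236.]
```

View pics/c8.png

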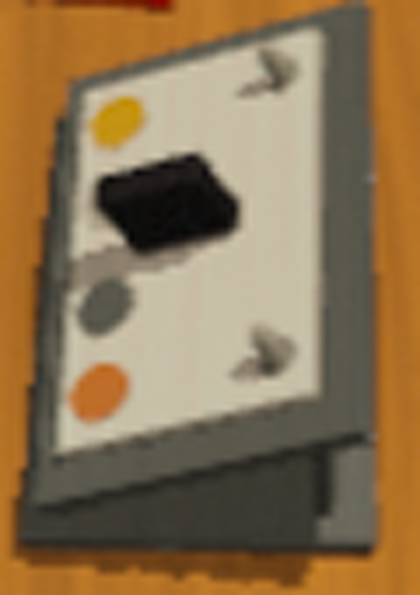

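The plate's low edge sits 1–2 px further out than expected in the side view. I'll measure the edges by sub-pixel line fits, using the plate as it lay flat on the table as the calibration check.

```bash
cat > quad.py <<'E'
from rel import *
def quad(f,box,approx):
    x0,y0,x1,y1=box; im=cv2.imread(f'pics/{f}.png')[y0:y1,x0:x1]; s=8
    g=cv2.resize(im.min(2),None,fx=s,fy=s,interpolation=cv2.INTER_CUBIC); th=cv2.GaussianBlur(g,(0,0),4)
    t,_=cv2.threshold(th,0,255,cv2.THRESH_OTSU); m=(th>t).astype(np.uint8)
    cs,_=cv2.findContours(m,cv2.RETR_EXTERNAL,cv2.CHAIN_APPROX_NONE); c=max(cs,key=cv2.contourArea)
    h=cv2.convexHull(c)[:,0].astype(float); c=c[:,0].astype(float)
    a=(np.array(approx)-[x0,y0]+.5)*s; L=[]
    for i in range(4):
        p,q=a[i],a[(i+1)%4]; d=(q-p)/np.linalg.norm(q-p); n=np.array([-d[1],d[0]])
        u=(c-p)@d/np.linalg.norm(q-p); w=(c-p)@n; k=(u>.12)&(u<.88)&(abs(w)<14)
        for _ in range(3):
            l=np.polyfit(u[k],w[k],1); r_=w-np.polyval(l,u); k=(u>.12)&(u<.88)&(abs(r_)<4)
        e0=p+n*l[1]; e1=q+n*(l[0]+l[1]); L.append(np.cross([*e0,1],[*e1,1]))
    out=[]
    for i in range(4):
        x=np.cross(L[i-1],L[i]); out.append((x[:2]/x[2])/s-.5+[x0,y0])
    return np.array(out),t
Q=[[50,80,6],[50,-80,6],[-50,-80,6],[-50,80,6]]
E
python3 - <<'E'
from quad import *
T=lambda P,u0,v0:[(u0+x/5-.5,v0+y/5-.5) for x,y in P]
A={'side0':((235,155,295,210),T([(291,71),(254,222),(105,208),(154,58)],225,155)),
'top0':((168,183,232,235),T([(101,40),(335,101),(297,247),(61,186)],160,180)),
'side7':((240,252,292,325),T([(297,95),(293,358),(104,399),(118,141)],225,240)),
'top6':((318,193,384,240),T([(79,95),(341,121),(317,271),(62,243)],310,180))}
q={k:quad(k,*v) for k,v in A.items()}
for k,(c,t) in q.items(): print(k,t,c.round(1).tolist())
def fit6(fs,F,o,off=np.zeros(4),free=6):
    def f(p):
        m=lambda z:o+F.apply(p[:3]+R.from_rotvec(p[3:]).apply(z))
        return np.concatenate([proj(n,m(z))-off[2*i:2*i+2]-q[n][0][j] for i,n in enumerate(fs) for j,z in enumerate(Q)])
    s=least_squares(f,np.zeros(6),x_scale=[10]*3+[.1]*3); print(fs,s.x[:3].round(1),np.degrees(s.x[3:]).round(2),'\n',f(s.x).reshape(-1,2).round(2).tolist()); return s.x,f
x,f=fit6(['side0','top0'],R.from_euler('z',-.224),np.array([551,241.7,0]))
def g(p): return f(np.array([p[0],p[1],0,0,0,p[2]]))
s=least_squares(g,[0,0,0]); res=g(s.x).reshape(-1,2); print('flat',s.x,res.round(2).tolist())
off=np.r_[res[:4].mean(0),res[4:].mean(0)]; print(off)
F=R.from_euler('z',-.0777)*C25
for of in(np.zeros(4),off): fit6(['side7','top6'],F,np.array([537.9,-243.4,60]),of)
im=cv2.imread('pics/side7.png')[300:332,238:290]; im=np.clip(im.astype(float)*1.8,0,255).astype(np.uint8)
cv2.imwrite('pics/c9.png',cv2.resize(im,None,fx=14,fy=14,interpolation=cv2.INTER_NEAREST))
E
```

```text
side0 98.0 [[283.1, 168.8], [274.8, 199.3], [245.0, 195.8], [255.5, 165.8]]
top0 99.0 [[179.7, 187.1], [226.6, 199.8], [218.3, 229.5], [171.3, 216.5]]
side7 104.0 [[283.5, 257.8], [283.1, 310.7], [245.2, 319.5], [249.2, 267.2]]
top6 93.0 [[325.6, 198.3], [377.3, 203.6], [372.0, 233.5], [321.6, 228.2]]
['side0', 'top0'] [-0.3 -0.9  2.8] [ 1.19 -0.13 -0.94] 
 [[0.58, -0.19], [0.66, -0.17], [1.5, -0.15], [1.14, -0.16], [0.12, 1.01], [0.03, 1.16], [-0.01, 0.75], [0.06, 0.78]]
flat [-0.49490757  0.29075572 -0.01563009] [[0.58, 0.56], [0.7, -0.17], [1.57, -0.17], [1.2, 0.56], [0.02, 1.14], [-0.31, 1.12], [-0.33, 0.7], [-0.01, 0.82]]
[ 1.01321713  0.19457676 -0.1552712   0.94577153]
['side7', 'top6'] [-0.1 -0.3  3.2] [0.57 1.51 0.11] 
 [[0.23, 0.4], [0.4, 0.11], [1.27, -0.77], [1.13, -0.32], [0.29, 1.15], [-0.11, 0.94], [0.05, 0.67], [0.25, 0.99]]
['side7', 'top6'] [-0.6  0.   1.3] [0.63 1.58 0.11] 
 [[-0.65, 0.54], [-0.43, 0.24], [0.47, -0.69], [0.27, -0.23], [0.28, 0.13], [-0.2, -0.1], [-0.02, -0.39], [0.25, -0.05]]
```

View pics/c9.png

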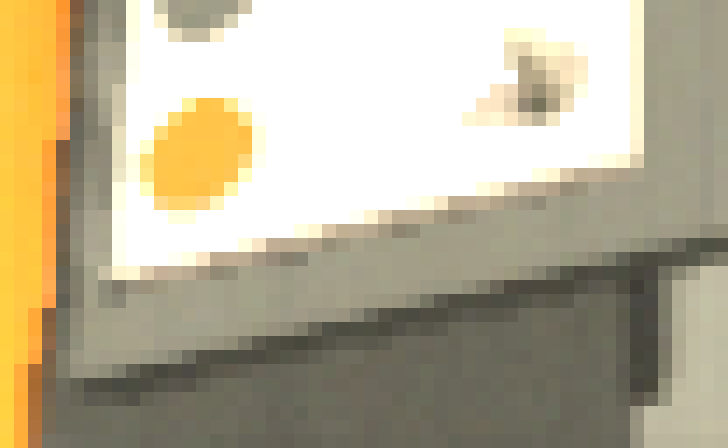

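Sub-pixel edges give a pitch of 1.5° and a shift of about (-0.6, 0.0, 1.3) mm. The flat table plate shows the same low-edge bias in the side view. The crop shows a uniformly thin shaded edge along the near side with no wedge gap, so I take it as flush and hand in.

```bash
python3 -c "
from cell import monitor,ticket
s=monitor.get_state(); print(s['clock'],s['wrist_force'],abs(s['qvel']).max())
print(ticket.hand_in())"
```

```text
10.25 [-0.25107954 -0.4397016  -0.08361307] 0.013430215887516106
the job is handed in; nothing more can be done
None
```

I hung the white/grey aluminium plate on the sloped stand, both holes over the pins and flush on the face, and handed the job in at 10.25 s; no verdict was reported. I gripped it by the handle and held it square to the face while lowering, and I let go only after it touched the face with about 10 N of contact.

**Last checks:**
- **Position:** sub-pixel edge fits put the plate about 0.6 mm from home along the face and 1.3 mm off it, inside the 5.5 mm limit.
- **Bystanders:** the pictures show no change around the bronzes or the jar between start and end.
- **Robot:** it stood clear, about 170 mm back along the face normal, with almost no wrist force.

**One disagreement:** a first fit from hand-read corners gave 3.6° of pitch, just over the 3.4° limit. It rested on one corner with a 2.1 px residual. The sub-pixel refit gave 1.5°, the plate lying flat on the table showed the same side-view bias, and the enlarged crop showed no gap. I therefore judged it flush.

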